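# Put the cast figures on their own plinths

### The arm

A 6-joint arm with a two-finger parallel gripper is mounted at the origin on the work surface. World frame = base frame: x ahead of the robot, y to its left, z up, the work surface at z = 0. Lengths are in m, angles in rad, forces in N, time in s.
With the tool pointing down it reaches from about 0.375 to 0.975 m from the base axis. Payload 3.8 kg.
Tool frame: the origin (TCP) lies between the finger pads; the fingertips stand 22 mm ahead of it and the grasp point (between the pads) lies 3 mm ahead of it; z points along the fingers, y is the line along which they close (so a half turn about z gives the same grasp; the last joint's range is limited). The gripper opens to 88 mm and grips with 3 to 60 N. Pads are 18 mm wide; open, the fingers measure 123 mm over their backs; the gripper's body (75 mm by 187 mm) begins 45 mm behind the grasp point.
Start: joints at [-1.164, 0.264, 1.604, -0, 1.274, -0.037], TCP at [0.29, -0.61, 0.231] pointing down, gripper open.
Joint ranges: [-2.63, 2.63], [-0.94, 2.18], [0.31, 2.57], [-1.31, 4.45], [0, 2.66], [-2.55, 2.55]. Speed limits (rad/s): [2.57, 2.57, 3.14, 3.14, 3.14, 3.14].

### API

Orientations are given as a unit quaternion [x, y, z, w].
In Python, from bench import env, read_camera, camera_model, recognise gives the robot as it stands. The module is installed in compiled form; this text tells all that it offers.
- The arm moves only by the tool drive_tool, never from a script. Its argument "moves" is a list of rows, each a list of 3 entries, a list of its own where there are three numbers: the turn, a rotation vector about the tool's x, y, z in units of 8 degrees (1.0 is 8 degrees), then the shift along the tool's x, y, z in units of 50 mm (1.0 is 50 mm), then the closure, from -1 (fully open) to 1 (shut). In form: [[[wx, wy, wz], [x, y, z], fingers], ...]. A call has 1 to 12 rows; each row shifts and turns the commanded pose from where the row before left it, along the tool's axes as they then stand; what a row does not reach is not made up. A row lasts 1/8 s, in which the tool goes at most 62.5 mm and 10.7 degrees, less where a joint would pass 70% of its speed; a pose out of reach is approached as far as the arm can. A call is refused whole if a number of a shift passes 1 or a number of a turn 1, either way. A call with a gripper value outside its range is refused whole. The fingers move at their own pace and stop on an object; "grip_force" is the grip in N (left out, the last holds). Time passes only in rows, so rows that do not move let the fingers close. It gives the time, the measured TCP pose, the force, the opening and the grip force at its end, in the units of the state.
- env.read_state(): the state, without advancing time (a new reading comes with each control period).
- read_camera(name): name is "scene" or "top" or "wrist"; returns the picture (480x640x3 uint8, red, green, blue); there is no depth.
- camera_model(name): a dict with "fovy" (degrees; the focal length in pixels is half the picture's height over the tangent of half this angle, whatever the lens; pixels are square), "cx", "cy" (the principal point, pixels), "rvec" (rotation vector, rad) and "tvec" (3), from world to camera coordinates, as OpenCV has them; the wrist camera has in their place "mount" (4x4, takes a point from camera to tool coordinates, whose origin is the TCP and whose axes are the flange's). Camera axes: x right, y down, z forward; pixel columns grow to the right and rows downward; lengths in m; the calibration is good to about 2 mm. A picture is of the moment at which its call begins: read the wrist's pose just before it. camera_model takes no time and is no camera call.
- env.hand_in(): hands the job in; it is judged then, once.
Trained networks look in the newest picture that a camera, given by its name, has taken for a name from the list of things; names that differ only in an ending like _2 or _b are one class to them, and where a whole thing is asked for, a point or a joint stands for the part that bears it (a point fixed in the world has none). Each returns a list of dicts, best first, with "conf" (0 to 1); they miss things now and then, are a little off and sometimes report something else, mostly with a low value. They report only what shows in the picture. A call takes as long as a camera call. They do not tell look-alikes from the thing itself.
- recognise(query, camera): "xy" ([column, row] in pixels, amid what is visible of it).
The state is a dict: "time_s": time; "joints": joint angles; "dq": joint speeds; "effort": joint torques, N m; "ee_pos": TCP position; "ee_rot": TCP orientation; "wrist_force": force on the tool from outside, world axes, zero at the start; "wrist_torque": the same for the moment, N m; "width": opening from 0.0 (shut) to 1.0 (fully open); "grip_force": force on a finger pad.
Only numpy, scipy, OpenCV 4.12 (cv2) and the standard library are available. Lean on these libraries where they do the work, as an engineer would, in place of code of your own. Each camera call takes 0.05 s, during which the arm holds its last target. There are 200 camera calls.

### The job

The four metal figures on this modelling bench have been set down on the wrong display plinths: rearrange them so that each stands upright in the middle of the plinth whose outline has the same shape as its own wooden base (round, square, oblong, triangle). The empty white-topped block is there to park a figure on while you swap them. Do not let any figure topple on the way, and leave the paint jar where it is.

Things in the scene. Friction and masses are not known exactly. Their poses are not given: they have to be found in the camera images.
- figure_round: Loose bare-metal casting, a foot soldier with a sword and small round shield in front, fixed upright on a 5 mm thick light wooden base that is a round disc 47 mm across; about 63 mm high. Origin: centre of the base's underside; z up. Trunk: upright cylinder 26 mm across, 21 to 44 mm up, clear to grip across body y; what it holds juts out to the front only (body -x, to 31 mm). About 0.12 kg.
- figure_square: Loose bare-metal casting, a foot soldier with a tall flat shield in front, fixed upright on a 5 mm thick light wooden base that is a 43 mm square; about 63 mm high. Origin: centre of the base's underside; z up. Trunk: upright cylinder 26 mm across, 21 to 44 mm up, clear to grip across body y; what it holds juts out to the front only (body -x, to 31 mm). About 0.12 kg.
- figure_oblong: Loose bare-metal casting, a rider on a horse that stands along body x, fixed upright on a 5 mm thick light wooden base that is an oblong 60 mm long (body x) by 36 mm (body y); about 63 mm high. Origin: centre of the base's underside; z up. Horse's barrel: 24 mm wide, 46 mm long, 23 to 43 mm up, clear to grip across body y; head to the front (body -x, to 41 mm). About 0.12 kg.
- figure_triangle: Loose bare-metal casting, a drummer with a drum in front, fixed upright on a 5 mm thick light wooden base that is an equilateral triangle of 66 mm side, a corner to body +x; about 63 mm high. Origin: centre of the base's underside; z up. Trunk: upright cylinder 26 mm across, 21 to 44 mm up, clear to grip across body y; what it holds juts out to the front only (body -x, to 31 mm). About 0.12 kg.
- plinth_round: Dark wooden display plinth, fixed to the bench, round, 80 mm across, flat top 15 mm above the bench. Origin: centre of its underside, on the bench; z up. At the start it carries a figure whose base has another shape.
- plinth_square: Dark wooden display plinth, fixed to the bench, a 73 mm square, flat top 15 mm above the bench. Origin: centre of its underside, on the bench; z up. At the start it carries a figure whose base has another shape.
- plinth_oblong: Dark wooden display plinth, fixed to the bench, oblong, 102 mm (body x) by 61 mm (body y), flat top 15 mm above the bench. Origin: centre of its underside, on the bench; z up. At the start it carries a figure whose base has another shape.
- plinth_triangle: Dark wooden display plinth, fixed to the bench, an equilateral triangle of 112 mm side, one corner towards body +x (origin in the triangle's centre), flat top 15 mm above the bench. Origin: centre of its underside, on the bench; z up. At the start it carries a figure whose base has another shape.
- block: White-topped square block, 85 by 85 mm, fixed to the bench, flat top 15 mm above the bench, empty at the start: the free spot. Origin: centre of its underside, on the bench; z up.
- jar: Loose closed glass paint jar, 36 mm across, 50 mm high, standing on the bench to the left of the work. Origin: centre of its underside. To be left alone.
There are look-alikes about, which are no part of the job. What is shaped like the figure_oblong but black or pink is not meant.

How it is judged:
By the outcome, as a careful person would: the job done as asked, in the order asked, and still so for the second after the job is handed in, with the robot touching nothing.
It also fails if it takes over 131 s, if anything falls off the work surface, if the arm or the gripper's body presses on something with over 40 N, if the wrist force passes 120 N, or if a joint passes its speed limit or range.

## Working session

There is one attempt and no reset: what is moved stays moved. The work goes in short steps, Python scripts to look and compute and a tool call to move; the robot and the scene stay as the last step left them, time stands still between calls to the robot, and variables do not carry over. Pictures are saved under pics/ and viewed, at most 16 in all, crops included, and the job is handed in when it is done.

Besides the shell and the picture viewer there is one more tool, called after "Request:" as name(argument=value, ...), one argument or row to a line, values as JSON. drive_tool: Moves the arm, as the interface text tells. Its arguments: {"type":"object","properties":{"moves":{"type":"array"},"grip_force":{"type":"number"}},"required":["moves"]}

```bash
mkdir -p pics
cat > h.py <<'E'
import numpy as np, cv2
from bench import env, read_camera, camera_model, recognise
from scipy.spatial.transform import Rotation as R
def cam(name, st=None):
    m=camera_model(name); f=240/np.tan(np.radians(m['fovy'])/2)
    K=np.array([[f,0,m['cx']],[0,f,m['cy']],[0,0,1]])
    if 'rvec' in m:
        Rw=cv2.Rodrigues(np.array(m['rvec'],float))[0]; t=np.array(m['tvec'],float).ravel()
    else:
        T=np.eye(4); T[:3,:3]=R.from_quat(st['ee_rot']).as_matrix(); T[:3,3]=st['ee_pos']
        W=np.linalg.inv(T@np.array(m['mount'])); Rw=W[:3,:3]; t=W[:3,3]
    return K,Rw,t
def back(name,xy,z,st=None):
    K,Rw,t=cam(name,st); d=Rw.T@np.linalg.inv(K)@np.array([xy[0],xy[1],1.]); c=-Rw.T@t
    return c+d*(z-c[2])/d[2]
def proj(name,P,st=None):
    K,Rw,t=cam(name,st); p=(K@(Rw@np.atleast_2d(P).T+t[:,None])).T; return p[:,:2]/p[:,2:]
def save(name,fn):
    im=read_camera(name); cv2.imwrite('pics/'+fn,im[:,:,::-1]); return im
E
python3 - <<'E'
from h import *
for c in ('scene','top'):
    save(c,c+'0.png'); print(c,camera_model(c))
    for q in ['figure_round','figure_square','figure_oblong','figure_triangle','plinth_round','plinth_square','plinth_oblong','plinth_triangle','block','jar']:
        r=recognise(q,c); print(q,[(np.round(d['xy']).tolist(),round(d['conf'],2),back(c,d['xy'],.015 if 'p' in q else .04).round(3)[:2].tolist()) for d in r[:3]])
print(env.read_state()['time_s'],camera_model('wrist'))
E
```

```text
scene {'fovy': 50.78744009096521, 'cx': 320.1364615800408, 'cy': 238.00644895403178, 'rvec': array([ 1.40665866,  2.33958927, -0.71715158]), 'tvec': array([ 0.23294588, -0.3799494 ,  1.06581783])}
figure_round [([344.0, 204.0], 0.67, [0.468, 0.024]), ([207.0, 158.0], 0.24, [0.49, -0.219])]
figure_square [([464.0, 263.0], 0.95, [0.484, 0.225])]
figure_oblong [([276.0, 279.0], 0.9, [0.634, 0.0]), ([145.0, 216.0], 0.77, [0.633, -0.233]), ([204.0, 247.0], 0.6, [0.638, -0.12])]
figure_triangle [([207.0, 159.0], 0.94, [0.492, -0.218])]
plinth_round [([211.0, 176.0], 0.81, [0.503, -0.207]), ([210.0, 263.0], 0.3, [0.646, -0.109])]
plinth_square [([206.0, 267.0], 0.87, [0.653, -0.111])]
plinth_oblong [([339.0, 218.0], 0.97, [0.479, 0.023])]
plinth_triangle [([453.0, 282.0], 0.58, [0.506, 0.222])]
block [([336.0, 338.0], 0.64, [0.674, 0.114])]
jar [([459.0, 376.0], 0.78, [0.647, 0.274])]
top {'fovy': 49.283144429273854, 'cx': 316.6950272913386, 'cy': 236.40278058200465, 'rvec': array([ 2.14105785, -2.15239545,  0.15091793]), 'tvec': array([0.0384881 , 0.57334723, 0.82496742])}
figure_round [([
[... 375 characters left out ...]
0.76, [0.618, -0.14])]
plinth_oblong [([332.0, 321.0], 0.82, [0.435, 0.011])]
plinth_triangle [([218.0, 291.0], 0.96, [0.485, 0.203]), ([333.0, 320.0], 0.42, [0.436, 0.009])]
block [([277.0, 195.0], 0.92, [0.644, 0.102])]
jar [([175.0, 204.0], 0.67, [0.631, 0.273])]
1.1 {'fovy': 61.31287377846738, 'cx': 315.5629359011248, 'cy': 245.29389050492662, 'mount': array([[ 3.57903228e-04, -9.60561857e-01, -2.78066161e-01,
         7.22087555e-02],
       [ 9.99999590e-01,  1.12559733e-04,  8.98284401e-04,
         4.72675041e-04],
       [-8.31558680e-04, -2.78066369e-01,  9.60561504e-01,
        -1.53855857e-01],
       [ 0.00000000e+00,  0.00000000e+00,  0.00000000e+00,
         1.00000000e+00]])}
```

View pics/top0.png

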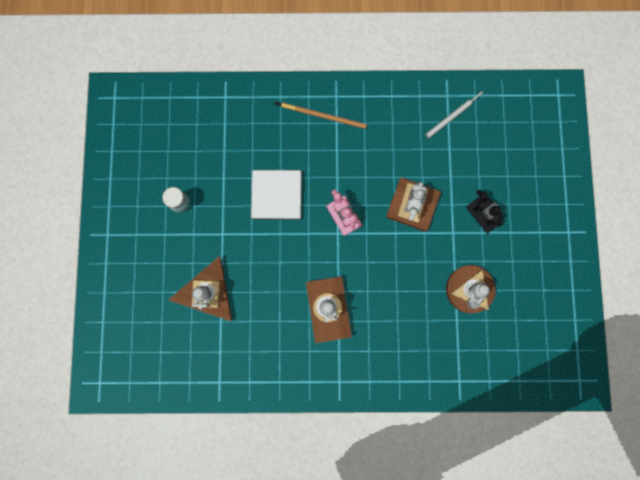

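View pics/scene0.png

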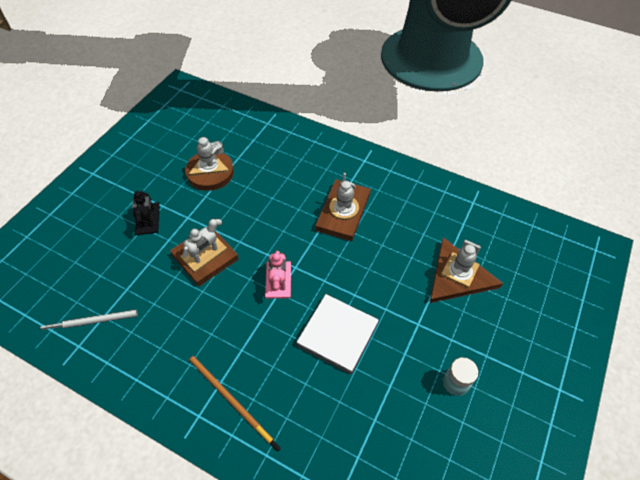

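```bash
cat > fit.py <<'E'
from h import *
from scipy.optimize import minimize
def reg(s,side=None,n=None):
    return None
def poly(shape,plinth):
    if shape=='round': r=.04 if plinth else .0235; a=np.linspace(0,2*np.pi,48,endpoint=False); return r*np.c_[np.cos(a),np.sin(a)]
    if shape=='square': h=(.073 if plinth else .043)/2; return np.array([[h,h],[-h,h],[-h,-h],[h,-h]])
    if shape=='block': h=.0425; return np.array([[h,h],[-h,h],[-h,-h],[h,-h]])
    if shape=='oblong': a,b=(.051,.0305) if plinth else (.03,.018); return np.array([[a,b],[-a,b],[-a,-b],[a,-b]])
    r=(.112 if plinth else .066)/np.sqrt(3); a=np.radians([0,120,240]); return r*np.c_[np.cos(a),np.sin(a)]
S=4
def masks(im):
    hsv=cv2.cvtColor(cv2.resize(im,None,fx=S,fy=S,interpolation=cv2.INTER_CUBIC),cv2.COLOR_RGB2HSV).astype(int)
    h,s,v=hsv[...,0],hsv[...,1],hsv[...,2]
    teal=(h>70)&(h<100)&(s>90)
    warm=((h<30)|(h>170))&(s>60)
    wood=warm&(v>150); brown=warm&(v<=135)
    white=(s<40)&(v>170)
    return teal,wood,brown,white
def fit(shape,plinth,x0,views,z0=.015,yaws=None):
    """views: list of (name,masks,st)"""
    P=poly(shape,plinth); z=(0,.015) if plinth else (z0,z0+.005)
    def loss(p):
        c,s=np.cos(p[2]),np.sin(p[2]); Q=P@np.array([[c,s],[-s,c]])+p[:2]; tot=0
        for n,(teal,wood,brown,white),st in views:
            X=np.r_[np.c_[Q,np.full(len(Q),z[0])],np.c_[Q,np.full(len(Q),z[1])]]
            px=(proj(n,X,st)+.5)*S-.5
            c0=(proj(n,[[x0[0],x0[1],z[1]]],st)[0]+.5)*S; w=int(np.ptp(px,axis=0).max()*.85)
            u0,v0=int(max(c0[0]-w,0)),int(max(c0[1]-w,0)); sl=(slice(v0,v0+2*w),slice(u0,u0+2*w))
            m=np.zeros(teal[sl].shape,np.uint8)
            cv2.fillConvexPoly(m,np.round((cv2.convexHull(px.astype(np.float32))-[u0,v0])*16).astype(np.int32),1,shift=4); m=m>0
            if shape=='block': pos,neg=white[sl],teal[sl]
            elif plinth: pos,neg=(wood|brown)[sl],teal[sl]
            else: pos,neg=wood[sl],(brown|teal|(white if z0==.015 and x0[-1]==9 else False))[sl]
            tot+=((pos&~m).sum()+(neg&m).sum())/m.sum()
        return tot
    best=None
    per={'round':1,'square':90,'block':90,'oblong':180,'triangle':120}[shape]
    for y in (np.arange(0,per,10) if yaws is None else yaws):
        p=[x0[0],x0[1],np.radians(y)]
        r=minimize(loss,p,method='Nelder-Mead',options=dict(initial_simplex=[p,[p[0]+.01,p[1],p[2]],[p[0],p[1]+.01,p[2]],[p[0],p[1],p[2]+.15]],xatol=1e-4,fatol=1e-5,maxiter=150))
        if best is None or r.fun<best.fun: best=r
    return best.x,best.fun
def outline(im,name,shape,plinth,p,st=None,z=None,sc=1,off=(0,0),col=(255,0,0)):
    P=poly(shape,plinth); c,s=np.cos(p[2]),np.sin(p[2]); Q=P@np.array([[c,s],[-s,c]])+p[:2]
    z=z if z is not None else (.015 if plinth else .02)
    px=((proj(name,np.c_[Q,np.full(len(Q),z)],st)-off)*sc).astype(int)
    cv2.polylines(im,[px.reshape(-1,1,2)],True,col,1)
E
cat > run1.py <<'E'
from fit import *
import json
ims={c:cv2.imread(f'pics/{c}0.png')[:,:,::-1].copy() for c in ('top','scene')}
V=[(c,masks(ims[c]),None) for c in ims]
G={'plinth_round':(.485,-.21),'plinth_square':(.62,-.13),'plinth_oblong':(.455,.02),'plinth_triangle':(.48,.205),'block':(.64,.1)}
F={'figure_triangle':(.48,-.215),'figure_oblong':(.62,-.13),'figure_round':(.46,.02),'figure_square':(.475,.205)}
out={}
for k,g in {**G,**F}.items():
    sh=k.split('_')[-1]; pl=k[0]!='f'
    r=[fit(sh,pl,g,v) for v in (V,V[:1],V[1:])]
    print(k,*[(np.round(p[:2],4).tolist(),round(np.degrees(p[2]),1),round(f,3)) for p,f in r]); out[k]=r[0][0].tolist()
json.dump(out,open('fit0.json','w'))
tiles=[]
for k in F:
    x=np.array(F[k]); row=[]
    for c in ims:
        ctr=proj(c,[[*x,.03]])[0].astype(int); off=ctr-[33,33]
        t=cv2.resize(ims[c][off[1]:off[1]+66,off[0]:off[0]+66],(264,264),interpolation=cv2.INTER_CUBIC)
        for kk in out: outline(t,c,kk.split('_')[-1],kk[0]!='f',out[kk],sc=4,off=off,col=(255,0,0) if kk[0]=='f' else (255,255,0))
        row.append(t)
    tiles.append(np.vstack(row))
a=np.hstack(tiles); cv2.imwrite('pics/fit0.png',cv2.resize(a,(800,int(a.shape[0]*800/a.shape[1])))[:,:,::-1])
E
python3 run1.py
```

```text
plinth_round ([0.4868, -0.2237], np.float64(8.0), np.float64(0.02)) ([0.4871, -0.2241], np.float64(0.9), np.float64(0.002)) ([0.4866, -0.2228], np.float64(8.5), np.float64(0.009))Traceback (most recent call last):
  File "run1.py", line 10, in <module>
    r=[fit(sh,pl,g,v) for v in (V,V[:1],V[1:])]
       ~~~^^^^^^^^^^^
  File "fit.py", line 41, in fit
    r=minimize(loss,p,method='Nelder-Mead',options=dict(initial_simplex=[p,[p[0]+.01,p[1],p[2]],[p[0],p[1]+.01,p[2]],[p[0],p[1],p[2]+.15]],xatol=1e-4,fatol=1e-5,maxiter=150))
    res = _minimize_neldermead(fun, x0, args, callback, bounds=bounds,
                               **options)
    fxe = func(xe)
    fx = function(np.copy(x), *(wrapper_args + args))
  File "fit.py", line 27, in loss
    px=(proj(n,X,st)+.5)*S-.5
        ~~~~^^^^^^^^
  File "h.py", line 17, in proj
    K,Rw,t=cam(name,st); p=(K@(Rw@np.atleast_2d(P).T+t[:,None])).T; return p[:,:2]/p[:,2:]
           ~~~^^^^^^^^^
  File "h.py", line 5, in cam
    m=camera_model(name); f=240/np.tan(np.radians(m['fovy'])/2)
ValueError: time passes only in moves, steps and waits
```

```bash
sed -i 's/^def cam(name/import functools\ncm=functools.lru_cache(None)(camera_model)\ndef cam(name/; s/m=camera_model(name)/m=cm(name)/' h.py; time python3 run1.py
```

```text
plinth_round ([0.4868, -0.2237], np.float64(8.0), np.float64(0.02)) ([0.4871, -0.2241], np.float64(0.9), np.float64(0.002)) ([0.4866, -0.2228], np.float64(8.5), np.float64(0.009))
plinth_square ([0.6338, -0.131], np.float64(-21.0), np.float64(0.052)) ([0.6341, -0.1319], np.float64(69.4), np.float64(0.001)) ([0.6335, -0.1303], np.float64(69.0), np.float64(0.038))
plinth_oblong ([0.4542, 0.0174], np.float64(8.5), np.float64(0.008)) ([0.4545, 0.0167], np.float64(8.4), np.float64(0.0)) ([0.4539, 0.0176], np.float64(8.6), np.float64(0.003))
plinth_triangle ([0.4838, 0.2235], np.float64(101.0), np.float64(0.016)) ([0.4842, 0.2233], np.float64(-18.7), np.float64(0.001)) ([0.4835, 0.2237], np.float64(101.0), np.float64(0.007))
block ([0.6525, 0.1065], np.float64(89.3), np.float64(0.02)) ([0.6529, 0.1059], np.float64(89.7), np.float64(0.001)) ([0.6518, 0.1065], np.float64(89.4), np.float64(0.012))
figure_triangle ([0.4826, -0.2261], np.float64(-23.3), np.float64(0.164)) ([0.4833, -0.226], np.float64(-23.5), np.float64(0.023)) ([0.4805, -0.2273], np.float64(95.9), np.float64(0.093))
figure_oblong ([0.6347, -0.1286], np.float64(161.5), np.float64(0.194)) ([0.6354, -0.1281], np.float64(161.6), np.float64(0.027)) ([0.6339, -0.1298], np.float64(-18.5), np.float64(0.12))
figure_round ([0.4562, 0.0201], np.float64(6.3), np.float64(0.114)) ([0.4573, 0.0201], np.float64(14.8), np.float64(0.031)) ([0.4547, 0.0194], np.float64(3.6), np.float64(0.046))
figure_square ([0.4799, 0.2248], np.float64(-1.3), np.float64(0.206)) ([0.482, 0.2332], np.float64(-1.1), np.float64(0.079)) ([0.4784, 0.2248], np.float64(-2.0), np.float64(0.076))
real	3m8.332s
user	3m8.286s
sys	0m0.704s
```

View pics/fit0.png

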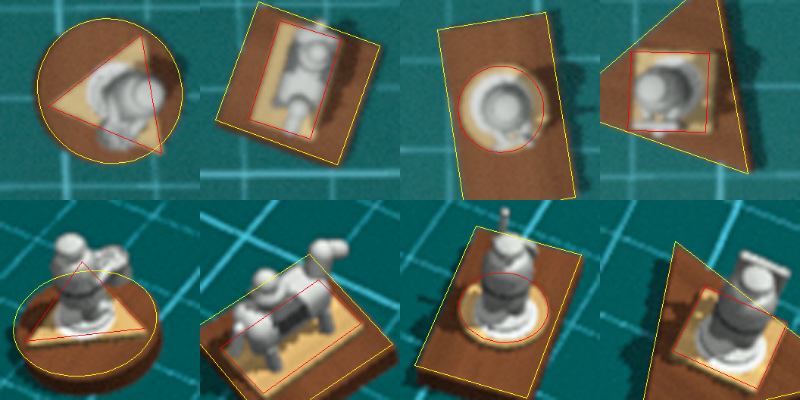

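```bash
cat > plan.py <<'E'
from h import *
def goto(x,y,z,yaw):
    """print tool-frame displacement in units to reach TCP x,y,z with tool-y across body y at body yaw (deg, mod 180)"""
    st=env.read_state(); Rc=R.from_quat(st['ee_rot']); p=np.array(st['ee_pos'])
    A=Rc.as_matrix(); cur=np.degrees(np.arctan2(A[1,0],A[0,0]))   # tool x heading
    d=(yaw-cur+90)%180-90
    T=R.from_euler('z',np.radians(cur+d))*R.from_euler('x',np.pi)
    w=np.degrees((Rc.inv()*T).as_rotvec())/8
    s=A.T@(np.array([x,y,z])-p)/.05; s2=T.as_matrix().T@(np.array([x,y,z])-p)/.05
    print('t',round(st['time_s'],2),'pos',p.round(4),'yaw',round(cur,1),'tilt',np.degrees(np.arccos(-A[2,2])).round(2),'q6',round(st['joints'][5],2),'w',round(st['width'],3))
    print(' turn',w.round(2),'shift now-axes',s.round(2),'end-axes',s2.round(2),'F',np.round(st['wrist_force'],1))
E
python3 - <<'E'
from plan import *
goto(.635,-.129,.17,-18.5)
E
```

```text
t 1.1 pos [ 0.2898 -0.6096  0.2312] yaw 25.4 tilt 0.0 q6 -0.04 w 1.003
 turn [-0.    0.    5.49] shift now-axes [10.36 -5.72  1.22] end-axes [  3.5  -11.31   1.22] F [ 0.2  0.2 -0.3]
```

Request:
drive_tool(
  moves=[
    [[0,0,0.92],[0,0,0.2],-1],
    [[0,0,0.92],[0,0,0.2],-1],
    [[0,0,0.92],[0,0,0.2],-1],
    [[0,0,0.92],[0,0,0.2],-1],
    [[0,0,0.92],[0,0,0.2],-1],
    [[0,0,0.9],[0,0,0.2],-1],
  ],
  grip_force=25,
)

```text
time_s: 1.85
ee_pos: [0.2898, -0.6096, 0.1709]
ee_rot: [0.987, -0.163, 0.0, 0.0]
wrist_force: [-0.3, -0.5, 0.9]
width: 1.002
grip_force: 0.0
```

Request:
drive_tool(
  moves=[
    [[0,0,0],[0.29,-0.94,0],-1],
    [[0,0,0],[0.29,-0.94,0],-1],
    [[0,0,0],[0.29,-0.94,0],-1],
    [[0,0,0],[0.29,-0.94,0],-1],
    [[0,0,0],[0.29,-0.94,0],-1],
    [[0,0,0],[0.29,-0.94,0],-1],
    [[0,0,0],[0.29,-0.94,0],-1],
    [[0,0,0],[0.29,-0.94,0],-1],
    [[0,0,0],[0.29,-0.94,0],-1],
    [[0,0,0],[0.29,-0.94,0],-1],
    [[0,0,0],[0.29,-0.94,0],-1],
    [[0,0,0],[0.29,-0.94,0],-1],
  ],
)

```text
time_s: 3.35
ee_pos: [0.6353, -0.129, 0.1714]
ee_rot: [0.987, -0.161, 0.0, 0.0]
wrist_force: [0.3, -0.2, 0.3]
width: 0.996
grip_force: 0.0
```

```bash
cat > wv.py <<'E'
from fit import *; from plan import goto
import sys,json
def look(tag,key,x0,yaws,support=.015):
    st=env.read_state(); im=save('wrist',tag+'.png'); np.save(f'pics/{tag}.npy',im)
    sh=key.split('_')[-1]; pl=key[0]!='f'
    p,f=fit(sh,pl,x0,[('wrist',masks(im),st)],support,yaws)
    print(key,p[:2].round(4),np.degrees(p[2]).round(1),round(f,3))
    o=im.copy(); outline(o,'wrist',sh,pl,p,st,z=None if pl else support+.005); 
    # trunk ring checks at z+.044 and front ray
    for z in (support+.021,support+.044):
        a=np.linspace(0,6.28,40); X=np.c_[p[0]+.013*np.cos(a),p[1]+.013*np.sin(a),np.full(40,z)]
        cv2.polylines(o,[proj('wrist',X,st).astype(int).reshape(-1,1,2)],True,(0,0,255),1)
    fr=proj('wrist',[[p[0],p[1],support+.005],[p[0]-.031*np.cos(p[2]),p[1]-.031*np.sin(p[2]),support+.005]],st).astype(int)
    cv2.line(o,tuple(map(int,fr[0])),tuple(map(int,fr[1])),(0,255,0),1)
    cv2.imwrite(f'pics/{tag}_o.png',o[:,:,::-1]); return p,im,st
E
python3 - <<'E'
from wv import *
p,_,_=look('w1','figure_oblong',(.6347,-.1286),[-18.5])
goto(p[0],p[1],.052,np.degrees(p[2]))
E
```

```text
figure_oblong [ 0.6479 -0.1156] -20.6 0.697
t 3.4 pos [ 0.6385 -0.124   0.1715] yaw -18.4 tilt 0.28 q6 1.66 w 1.001
 turn [-0.03 -0.02  0.27] shift now-axes [ 0.12 -0.21  2.39] end-axes [ 0.12 -0.22  2.39] F [2.4 1.6 2.3]
```

View pics/w1_o.png

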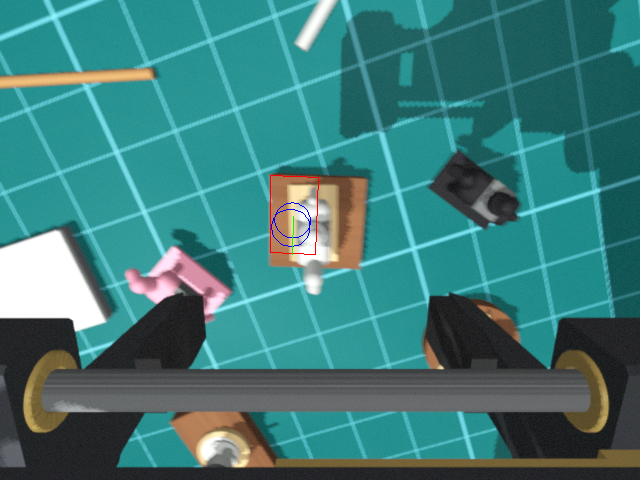

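Request:
drive_tool(
  moves=[
    [[0,0,0],[0,0,0],-1],
    [[0,0,0],[0,0,0],-1],
  ],
)

```text
time_s: 3.65
ee_pos: [0.6338, -0.1311, 0.171]
ee_rot: [0.987, -0.162, -0.0, 0.0]
wrist_force: [0.8, -0.4, 0.2]
width: 0.998
grip_force: 0.0
```

Run:
```python
from h import *
im=np.load('pics/w1.npy'); hsv=cv2.cvtColor(im,cv2.COLOR_RGB2HSV)
for u,v in [(297,195),(295,230),(334,190),(334,245),(330,250),(280,220),(350,200),(350,250),(340,262),(300,260)]: print((u,v),im[v,u],hsv[v,u])
for c in ('top','scene'):
    im=cv2.imread(f'pics/{c}0.png')[:,:,::-1].copy(); hsv=cv2.cvtColor(im,cv2.COLOR_RGB2HSV)
    for P in [(.4868-.02,-.2237+.022,.015),(.4868-.02,-.2237-.025,.015),(.4826,-.199,.02),(.6347,-.1126,.02),(.6347,-.10,.015)]:
        u,v=proj(c,[P])[0].round().astype(int); print(c,P,im[v,u],hsv[v,u])
```

```text
(297, 195) [253 229 176] [ 21  78 253]
(295, 230) [223 203 168] [ 19  63 223]
(334, 190) [185 162 116] [ 20  95 185]
(334, 245) [191 167 120] [ 20  95 191]
(330, 250) [226 211 182] [ 20  50 226]
(280, 220) [185 128  88] [ 12 134 185]
(350, 200) [125  84  57] [ 12 139 125]
(350, 250) [180 124  87] [ 12 132 180]
(340, 262) [174 123  83] [ 13 133 174]
(300, 260) [242 246 242] [ 60   4 246]
top (0.4668, -0.20170000000000002, 0.015) [125  83  56] [ 12 141 125]
top (0.4668, -0.2487, 0.015) [150 123  84] [ 18 112 150]
top (0.4826, -0.199, 0.02) [202 179 130] [ 20  91 202]
top (0.6347, -0.1126, 0.02) [190 168 121] [ 20  93 190]
top (0.6347, -0.1, 0.015) [124  82  54] [ 12 144 124]
scene (0.4668, -0.20170000000000002, 0.015) [125  73  43] [ 11 167 125]
scene (0.4668, -0.2487, 0.015) [84 86 83] [50  9 86]
scene (0.4826, -0.199, 0.02) [229 193 118] [ 20 124 229]
scene (0.6347, -0.1126, 0.02) [222 180 113] [ 18 125 222]
scene (0.6347, -0.1, 0.015) [128  77  48] [ 11 159 128]
```

Hue separates wood (20) from plinth (12) regardless of shadow; I'll use that and refit everything.

```bash
python3 - <<'E'
s=open('fit.py').read()
s=s.replace("warm=((h<30)|(h>170))&(s>60)\n    wood=warm&(v>150); brown=warm&(v<=135)","wood=(h>16)&(h<30)&(s>40)&(v>50); brown=((h<15)|(h>172))&(s>60)")
open('fit.py','w').write(s)
r=open('run1.py').read()
r=r.replace("for v in (V,V[:1],V[1:])]","for v in (V,V[:1],V[1:])]").replace("{**G,**F}.items()","F.items()").replace("fit(sh,pl,g,v)","fit(sh,pl,g,v,yaws=Y[k])").replace("out={}","out=json.load(open('fit0.json')); Y={'figure_triangle':[-23],'figure_oblong':[-18],'figure_round':[0],'figure_square':[-2]}")
open('run2.py','w').write(r.split('tiles=[]')[0])
E
python3 run2.py
python3 - <<'E'
from wv import *
p,_,_=look('w2','figure_oblong',(.6347,-.1286),[-18.5])
goto(p[0],p[1],.052,np.degrees(p[2]))
im=np.load('pics/w2.npy'); st=env.read_state()
print(fit('square',True,(.634,-.131),[('wrist',masks(im),st)],yaws=[-21]))
E
```

```text
figure_triangle ([0.4832, -0.2259], np.float64(-23.6), np.float64(0.069)) ([0.4833, -0.2264], np.float64(-24.5), np.float64(0.049)) ([0.483, -0.2256], np.float64(-23.9), np.float64(0.017))
figure_oblong ([0.6353, -0.1287], np.float64(-18.0), np.float64(0.059)) ([0.6353, -0.1288], np.float64(-17.8), np.float64(0.046)) ([0.6353, -0.1285], np.float64(-17.6), np.float64(0.011))
figure_round ([0.4572, 0.0192], np.float64(9.7), np.float64(0.095)) ([0.4577, 0.0189], np.float64(9.6), np.float64(0.065)) ([0.4569, 0.0193], np.float64(1.2), np.float64(0.018))
figure_square ([0.4808, 0.2234], np.float64(-2.1), np.float64(0.078)) ([0.4818, 0.2225], np.float64(-2.2), np.float64(0.036)) ([0.4806, 0.2237], np.float64(-2.2), np.float64(0.01))
figure_oblong [ 0.6365 -0.1292] -18.2 0.025
t 3.7 pos [ 0.6337 -0.1314  0.1711] yaw -18.6 tilt 0.03 q6 1.65 w 1.0
 turn [ 0.    0.   -0.06] shift now-axes [ 0.04 -0.06  2.38] end-axes [ 0.04 -0.06  2.38] F [-0.2  0.3  0.4]
(array([ 0.63450829, -0.13167743, -0.36408608]), np.float64(0.0010324949092264891))
```

View pics/w2_o.png

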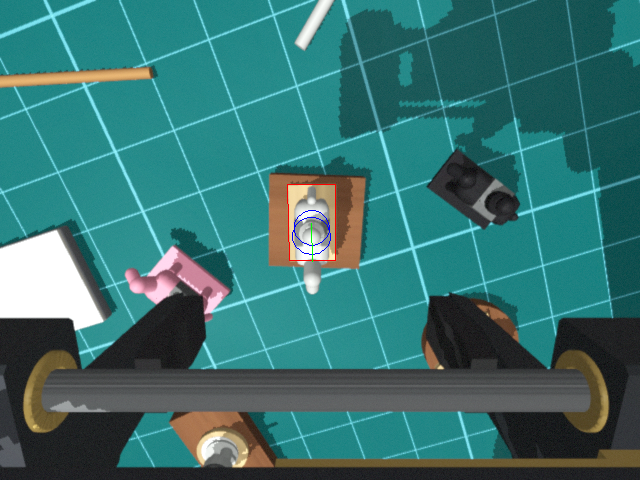

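Request:
drive_tool(
  moves=[
    [[0,0,0],[0.04,-0.06,0.4],-1],
    [[0,0,0],[0,0,0.5],-1],
    [[0,0,0],[0,0,0.5],-1],
    [[0,0,0],[0,0,0.5],-1],
    [[0,0,0],[0,0,0.3],-1],
    [[0,0,0],[0,0,0.18],-1],
    [[0,0,0],[0,0,0],-1],
    [[0,0,0],[0,0,0],1],
    [[0,0,0],[0,0,0],1],
    [[0,0,0],[0,0,0],1],
    [[0,0,0],[0,0,0],1],
    [[0,0,0],[0,0,0],1],
  ],
  grip_force=25,
)

```text
time_s: 5.2
ee_pos: [0.6373, -0.1282, 0.0523]
ee_rot: [0.987, -0.161, 0.0, 0.0]
wrist_force: [-0.3, 0.1, 0.3]
width: 0.457
grip_force: 0.0
```

Run:
```python
from plan import *
goto(.6525,.1065,.15,-18.2)
```

```text
t 5.2 pos [ 0.6373 -0.1282  0.0523] yaw -18.6 tilt 0.01 q6 1.66 w 0.457
 turn [-0.   -0.   -0.05] shift now-axes [-1.21 -4.55 -1.95] end-axes [-1.18 -4.55 -1.95] F [-0.3  0.1  0.3]
```

Request:
drive_tool(
  moves=[
    [[0,0,0],[0,0,0],1],
    [[0,0,0],[0,0,0],1],
    [[0,0,0],[0,0,0],1],
    [[0,0,0],[0,0,0],1],
  ],
)

```text
time_s: 5.7
ee_pos: [0.6373, -0.1283, 0.0522]
ee_rot: [0.987, -0.161, 0.0, 0.0]
wrist_force: [0.2, -0.7, -0.7]
width: 0.174
grip_force: 25.0
```

Request:
drive_tool(
  moves=[
    [[0,0,0],[0,0,-0.1],1],
    [[0,0,0],[0,0,-0.25],1],
    [[0,0,0],[0,0,-0.4],1],
    [[0,0,0],[0,0,-0.4],1],
    [[0,0,0],[0,0,-0.4],1],
    [[0,0,0],[0,0,-0.3],1],
    [[0,0,0],[0,0,-0.1],1],
  ],
)

```text
time_s: 6.58
ee_pos: [0.6381, -0.1284, 0.1517]
ee_rot: [0.987, -0.161, 0.001, 0.0]
wrist_force: [-0.2, -0.3, -2.3]
width: 0.173
grip_force: 25.0
```

Run:
```python
from plan import *
goto(.6525,.1065,.15,-18.2)
```

```text
t 6.58 pos [ 0.6381 -0.1284  0.1517] yaw -18.6 tilt 0.15 q6 1.66 w 0.173
 turn [-0.   -0.02 -0.05] shift now-axes [-1.22 -4.54  0.03] end-axes [-1.19 -4.55  0.03] F [-0.2 -0.3 -2.3]
```

Request:
drive_tool(
  moves=[
    [[0,0,0],[-0.06,-0.22,0],1],
    [[0,0,0],[-0.12,-0.46,0],1],
    [[0,0,0],[-0.16,-0.6,0],1],
    [[0,0,0],[-0.16,-0.6,0],1],
    [[0,0,0],[-0.16,-0.6,0],1],
    [[0,0,0],[-0.16,-0.6,0],1],
    [[0,0,0],[-0.16,-0.6,0],1],
    [[0,0,0],[-0.12,-0.46,0],1],
    [[0,0,0],[-0.08,-0.3,0],1],
    [[0,0,0],[-0.02,-0.1,0],1],
    [[0,0,0],[0,0,0],1],
    [[0,0,0],[0,0,0],1],
  ],
)

```text
time_s: 8.07
ee_pos: [0.6527, 0.1052, 0.1497]
ee_rot: [0.987, -0.162, -0.0, 0.0]
wrist_force: [0.3, -0.3, -0.2]
width: 0.174
grip_force: 25.0
```

Run:
```python
from plan import *
im=save('scene','s1.png'); c=proj('scene',[[.65,.106,.13]])[0].astype(int)
cv2.imwrite('pics/s1c.png',cv2.resize(im[c[1]-80:c[1]+100,c[0]-120:c[0]+120],None,fx=3,fy=3)[:,:,::-1])
goto(.6525,.1065,.053,-18.2)
```

```text
t 8.12 pos [0.6527 0.1051 0.1497] yaw -18.6 tilt 0.01 q6 2.02 w 0.172
 turn [ 0.   -0.   -0.05] shift now-axes [-0.01 -0.02  1.93] end-axes [-0.01 -0.02  1.93] F [-0.4 -0.1 -1.4]
```

View pics/s1c.png

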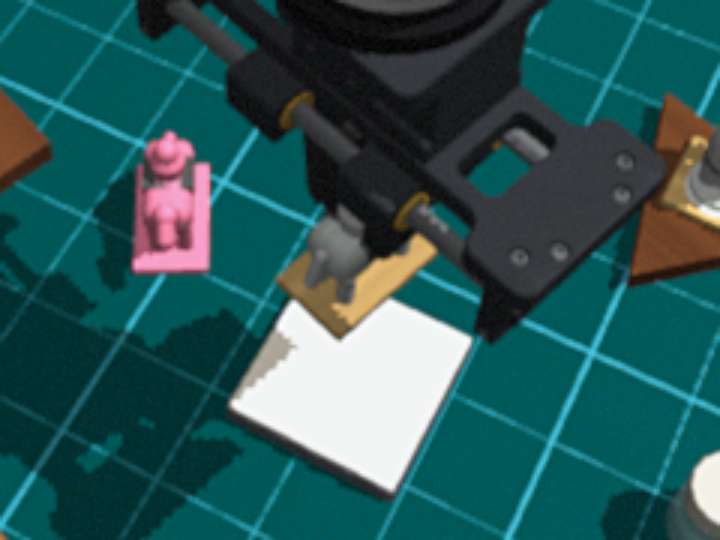

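Request:
drive_tool(
  moves=[
    [[0,0,0],[0,-0.02,0.25],1],
    [[0,0,0],[0,0,0.45],1],
    [[0,0,0],[0,0,0.45],1],
    [[0,0,0],[0,0,0.35],1],
    [[0,0,0],[0,0,0.2],1],
    [[0,0,0],[0,0,0.12],1],
    [[0,0,0],[0,0,0.06],1],
    [[0,0,0],[0,0,0.05],1],
    [[0,0,0],[0,0,0.01],1],
    [[0,0,0],[0,0,0],1],
    [[0,0,0],[0,0,0],1],
  ],
)

```text
time_s: 9.5
ee_pos: [0.6532, 0.1071, 0.053]
ee_rot: [0.987, -0.161, 0.0, -0.0]
wrist_force: [-0.2, 0.5, -0.5]
width: 0.171
grip_force: 25.0
```

Request:
drive_tool(
  moves=[
    [[0,0,0],[0,0,0],-1],
    [[0,0,0],[0,0,0],-1],
    [[0,0,0],[0,0,0],-1],
    [[0,0,0],[0,0,0],-1],
    [[0,0,0],[0,0,0],-1],
    [[0,0,0],[0,0,-0.3],-1],
    [[0,0,0],[0,0,-0.5],-1],
    [[0,0,0],[0,0,-0.6],-1],
    [[0,0,0],[0,0,-0.4],-1],
    [[0,0,0],[0,0,-0.2],-1],
  ],
)

```text
time_s: 10.75
ee_pos: [0.6539, 0.1072, 0.155]
ee_rot: [0.987, -0.161, 0.001, -0.0]
wrist_force: [-1.1, 0.1, -0.3]
width: 1.001
grip_force: 0.0
```

Run:
```python
from plan import *
goto(.481,.223,.155,-2.2)
goto(.481,.223,.052,-2.2)
```

```text
t 10.75 pos [0.6539 0.1072 0.155 ] yaw -18.6 tilt 0.16 q6 2.02 w 1.001
 turn [-0.01 -0.02 -2.05] shift now-axes [-4.02 -1.09 -0.01] end-axes [-3.54 -2.18 -0.  ] F [-1.1  0.1 -0.3]
t 10.75 pos [0.6539 0.1072 0.155 ] yaw -18.6 tilt 0.16 q6 2.02 w 1.001
 turn [-0.01 -0.02 -2.05] shift now-axes [-4.02 -1.09  2.05] end-axes [-3.54 -2.18  2.06] F [-1.1  0.1 -0.3]
```

Request:
drive_tool(
  moves=[
    [[0,0,-1],[0,0,0],-1],
    [[0,0,-1],[0,0,0],-1],
    [[0,0,-0.05],[-0.25,-0.16,0],-1],
    [[0,0,0],[-0.55,-0.34,0],-1],
    [[0,0,0],[-0.7,-0.43,0],-1],
    [[0,0,0],[-0.7,-0.43,0],-1],
    [[0,0,0],[-0.6,-0.37,0],-1],
    [[0,0,0],[-0.5,-0.3,0],-1],
    [[0,0,0],[-0.24,-0.15,0],-1],
    [[0,0,0],[0,0,0],-1],
    [[0,0,0],[0,0,0],-1],
  ],
)

```text
time_s: 12.12
ee_pos: [0.481, 0.2225, 0.1528]
ee_rot: [1.0, -0.019, 0.0, 0.0]
wrist_force: [0.2, -0.7, 0.7]
width: 1.004
grip_force: 0.0
```

Run:
```python
from wv import *
p,_,_=look('w3','figure_square',(.481,.2234),[-2.2])
goto(.5*p[0]+.5*.481,.5*p[1]+.5*.2232,.052,np.degrees(p[2]))
```

```text
figure_square [0.4819 0.2226] -2.4 0.015
t 12.18 pos [0.4811 0.2224 0.1528] yaw -2.2 tilt 0.03 q6 2.0 w 1.0
 turn [ 0.   -0.    0.03] shift now-axes [ 0.01 -0.01  2.02] end-axes [ 0.01 -0.01  2.02] F [ 0.5  0.4 -0.1]
```

View pics/w3_o.png

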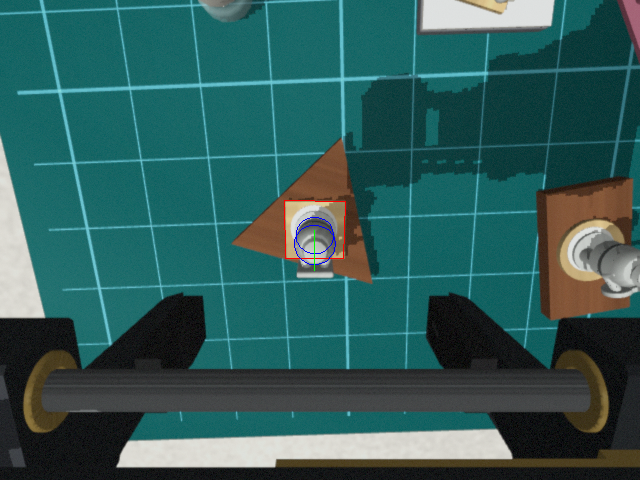

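Request:
drive_tool(
  moves=[
    [[0,0,0],[0,0,0.4],-1],
    [[0,0,0],[0,0,0.5],-1],
    [[0,0,0],[0,0,0.5],-1],
    [[0,0,0],[0,0,0.4],-1],
    [[0,0,0],[0,0,0.22],-1],
    [[0,0,0],[0,0,0],-1],
    [[0,0,0],[0,0,0],1],
    [[0,0,0],[0,0,0],1],
    [[0,0,0],[0,0,0],1],
    [[0,0,0],[0,0,0],1],
    [[0,0,0],[0,0,0],1],
    [[0,0,0],[0,0,0],1],
  ],
)

```text
time_s: 13.68
ee_pos: [0.4803, 0.2228, 0.0517]
ee_rot: [1.0, -0.019, -0.0, -0.0]
wrist_force: [-1.1, 0.6, 0.4]
width: 0.343
grip_force: 0.0
```

Request:
drive_tool(
  moves=[
    [[0,0,0],[0,0,0],1],
    [[0,0,0],[0,0,0],1],
    [[0,0,0],[0,0,0],1],
  ],
)

```text
time_s: 14.05
ee_pos: [0.4804, 0.2229, 0.0519]
ee_rot: [1.0, -0.019, 0.0, -0.0]
wrist_force: [-1.9, 1.6, 1.4]
width: 0.25
grip_force: 20.1
```

Request:
drive_tool(
  moves=[
    [[0,0,0],[0,0,-0.1],1],
    [[0,0,0],[0,0,-0.25],1],
    [[0,0,0],[0,0,-0.4],1],
    [[0,0,0],[0,0,-0.4],1],
    [[0,0,0],[0,0,-0.4],1],
    [[0,0,0],[0,0,-0.3],1],
    [[0,0,0],[0,0,-0.15],1],
    [[0,0,0],[0,0,0],1],
  ],
)

```text
time_s: 15.05
ee_pos: [0.4806, 0.2228, 0.1522]
ee_rot: [1.0, -0.019, 0.0, -0.0]
wrist_force: [-0.1, -0.5, -1.2]
width: 0.124
grip_force: 25.9
```

Run:
```python
from plan import *
goto(.634,-.1313,.152,-21)
```

```text
t 15.05 pos [0.4806 0.2228 0.1522] yaw -2.2 tilt 0.05 q6 2.0 w 0.124
 turn [-0.   -0.01  2.35] shift now-axes [3.33 6.96 0.  ] end-axes [5.4  5.51 0.  ] F [-0.1 -0.5 -1.2]
```

Run:
```python
from plan import *
im=save('scene','s2.png'); c=proj('scene',[[.48,.223,.11]])[0].astype(int); print(c)
cv2.imwrite('pics/s2c.png',cv2.resize(im[max(c[1]-70,0):c[1]+90,c[0]-100:c[0]+100],None,fx=3,fy=3)[:,:,::-1])
save('wrist','w4.png');st=env.read_state();print(st['width'],st['grip_force'])
```

```text
[476 232]
0.12477953537270463 25.897324444509877
```

View pics/s2c.png

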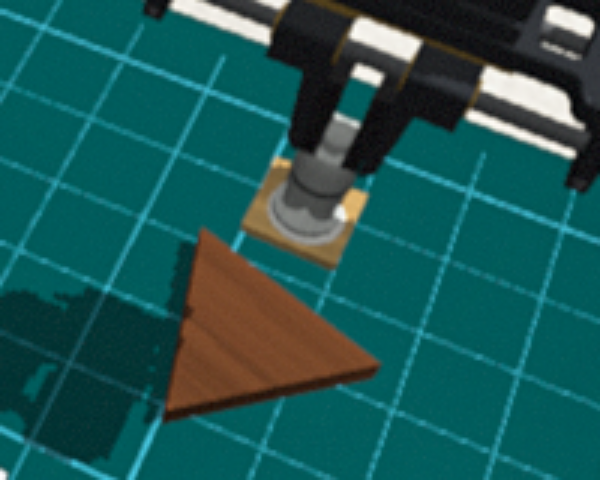

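Run:
```python
from fit import *
im=cv2.imread('pics/s2.png')[:,:,::-1].copy(); M=masks(im)
for z in np.arange(.065,.13,.01):
    p,f=fit('square',False,(.481,.223),[('scene',M,None)],z,[-2.2]); print(round(z,3),p[:2].round(4),np.degrees(p[2]).round(1),round(f,3))
o=cv2.resize(im,None,fx=3,fy=3)
for z,c in ((.0925,(255,0,0)),(.1155,(255,255,0))): outline(o,'scene','square',False,[.481,.223,-.038],z=z+.005,sc=3,col=c)
cv2.imwrite('pics/s2o.png',o[560:860,1230:1630,::-1])
```

```text
0.065 [0.4459 0.2251] 0.7 0.087
0.075 [0.4536 0.2241] -1.7 0.074
0.085 [0.4611 0.2242] -1.7 0.047
0.095 [0.4689 0.2239] -2.1 0.022
0.105 [0.4766 0.2238] -2.2 0.008
0.115 [0.4846 0.2235] -2.2 0.006
0.125 [0.4926 0.2232] -2.2 0.021
```

View pics/s2o.png

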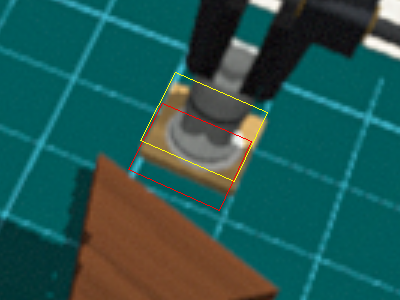

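```bash
python3 - <<'E'
from h import *
for z in (.12,.13,.14,.15,.16):
    print(z,[((proj('scene',[[.4806,.2228+s*w,z]])[0]*3)-[1230,560]).round() .tolist()for s in(-1,1) for w in (.006,.013,.02)])
E
python3 - <<'E'
import cv2
im=cv2.imread('pics/s2.png')[175:255,435:535]; cv2.imwrite('pics/s2z.png',cv2.resize(im,None,fx=7,fy=7,interpolation=cv2.INTER_CUBIC))
E
```

```text
0.12 [[191.0, 121.0], [175.0, 115.0], [160.0, 109.0], [217.0, 131.0], [232.0, 137.0], [248.0, 144.0]]
0.13 [[197.0, 107.0], [181.0, 101.0], [166.0, 95.0], [223.0, 118.0], [239.0, 124.0], [255.0, 130.0]]
0.14 [[203.0, 93.0], [187.0, 87.0], [172.0, 81.0], [230.0, 104.0], [246.0, 110.0], [262.0, 117.0]]
0.15 [[209.0, 79.0], [193.0, 73.0], [178.0, 67.0], [237.0, 90.0], [253.0, 96.0], [269.0, 103.0]]
0.16 [[216.0, 65.0], [200.0, 59.0], [184.0, 52.0], [244.0, 76.0], [260.0, 82.0], [276.0, 88.0]]
```

View pics/s2z.png

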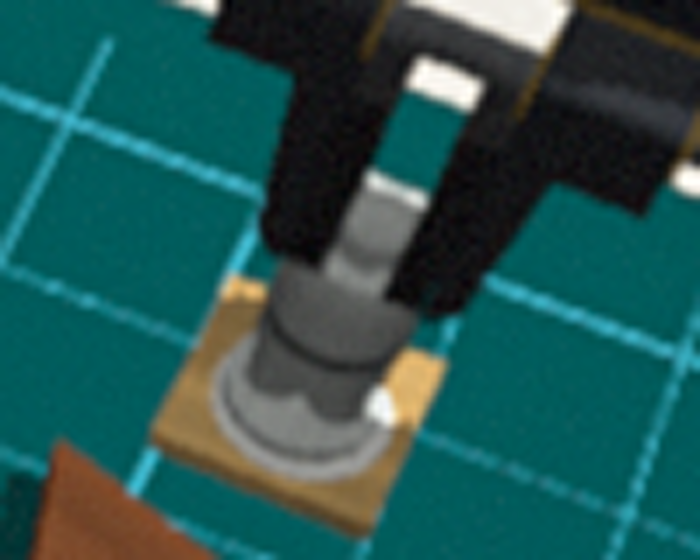

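Request:
drive_tool(
  moves=[
    [[0,0,0],[0,0,0.2],1],
    [[0,0,0],[0,0,0.4],1],
    [[0,0,0],[0,0,0.4],1],
    [[0,0,0],[0,0,0.35],1],
    [[0,0,0],[0,0,0.25],1],
    [[0,0,0],[0,0,0.12],1],
    [[0,0,0],[0,0,0.04],1],
    [[0,0,0],[0,0,0],1],
    [[0,0,0],[0,0,0],1],
  ],
)

```text
time_s: 16.27
ee_pos: [0.4809, 0.223, 0.0644]
ee_rot: [1.0, -0.019, 0.001, -0.0]
wrist_force: [-0.6, 0.6, 0.1]
width: 0.119
grip_force: 25.9
```

Request:
drive_tool(
  moves=[
    [[0,0,0],[0,0,0.04],1],
    [[0,0,0],[0,0,0.02],1],
    [[0,0,0],[0,0,0],1],
  ],
)

```text
time_s: 16.65
ee_pos: [0.4802, 0.2227, 0.0606]
ee_rot: [1.0, -0.019, -0.0, 0.0]
wrist_force: [0.3, 0.2, -1.6]
width: 0.124
grip_force: 25.9
```

Run:
```python
from plan import *
from fit import *
im=save('scene','s3.png'); M=masks(im)
for z in (.015,.018,.021,.024):
    p,f=fit('square',False,(.481,.223),[('scene',M,None)],z,[-2.2]); print(z,p[:2].round(4),np.degrees(p[2]).round(1),round(f,3))
goto(.481,.223,.152,-2.2)
```

```text
0.015 [0.4781 0.2235] -1.7 0.02
0.018 [0.4802 0.2234] -2.1 0.021
0.021 [0.4821 0.2234] -1.7 0.024
0.024 [0.4843 0.2233] -2.2 0.027
t 16.7 pos [0.4802 0.2227 0.0607] yaw -2.2 tilt 0.01 q6 2.0 w 0.123
 turn [0. 0. 0.] shift now-axes [ 0.01 -0.01 -1.83] end-axes [ 0.01 -0.01 -1.83] F [ 0.2  0.4 -1.3]
```

Request:
drive_tool(
  moves=[
    [[0,0,0],[0,0,0.03],1],
    [[0,0,0],[0,0,0],1],
  ],
)

```text
time_s: 16.95
ee_pos: [0.4802, 0.2227, 0.0591]
ee_rot: [1.0, -0.019, -0.0, 0.0]
wrist_force: [0.2, 0.1, -1.6]
width: 0.125
grip_force: 25.9
```

Request:
drive_tool(
  moves=[
    [[0,0,0],[0,0,0.03],1],
    [[0,0,0],[0,0,0],1],
    [[0,0,0],[0,0,0],1],
  ],
)

```text
time_s: 17.32
ee_pos: [0.4803, 0.2227, 0.0577]
ee_rot: [1.0, -0.019, -0.0, 0.0]
wrist_force: [0.6, 0.8, -1.0]
width: 0.124
grip_force: 25.9
```

Request:
drive_tool(
  moves=[
    [[0,0,0],[0,0,0.03],1],
    [[0,0,0],[0,0,0],1],
    [[0,0,0],[0,0,0],1],
  ],
)

```text
time_s: 17.7
ee_pos: [0.4807, 0.2229, 0.0568]
ee_rot: [1.0, -0.019, 0.0, -0.0]
wrist_force: [-0.9, -0.2, 4.0]
width: 0.12
grip_force: 27.3
```

Request:
drive_tool(
  moves=[
    [[0,0,0],[0,0,0],-1],
    [[0,0,0],[0,0,0],-1],
    [[0,0,0],[0,0,0],-1],
    [[0,0,0],[0,0,0],-1],
    [[0,0,0],[0,0,0],-1],
    [[0,0,0],[0,0,0],-1],
    [[0,0,0],[0,0,0.15],-1],
    [[0,0,0],[0,0,0.1],-1],
    [[0,0,0],[0,0,0],-1],
  ],
)

```text
time_s: 18.82
ee_pos: [0.4796, 0.2224, 0.0428]
ee_rot: [1.0, -0.019, -0.001, 0.0]
wrist_force: [-0.8, -0.1, 0.7]
width: 1.002
grip_force: 0.0
```

Request:
drive_tool(
  moves=[
    [[0,0,0],[0,0,0.08],-1],
    [[0,0,0],[0,0,0.08],-1],
    [[0,0,0],[0,0,0],-1],
  ],
)

```text
time_s: 19.2
ee_pos: [0.4799, 0.2226, 0.0353]
ee_rot: [1.0, -0.019, -0.0, 0.0]
wrist_force: [-0.1, -0.3, -0.1]
width: 1.001
grip_force: 0.0
```

Run:
```python
from plan import *
from fit import *
im=save('scene','s4.png'); M=masks(im)
p,f=fit('square',False,(.481,.223),[('scene',M,None)],.015,[-2.2]); print(p[:2].round(4),np.degrees(p[2]).round(1),round(f,3))
goto(p[0],p[1],.031,-2.2)
cv2.imwrite('pics/s4z.png',cv2.resize(im[190:310,390:550],None,fx=4,fy=4,interpolation=cv2.INTER_CUBIC)[:,:,::-1])
```

```text
[0.4812 0.2236] -1.3 0.013
t 19.25 pos [0.4801 0.2227 0.0355] yaw -2.2 tilt 0.03 q6 2.0 w 0.998
 turn [0. 0. 0.] shift now-axes [ 0.02 -0.02  0.09] end-axes [ 0.02 -0.02  0.09] F [ 0.2  0.1 -0.4]
```

View pics/s4z.png

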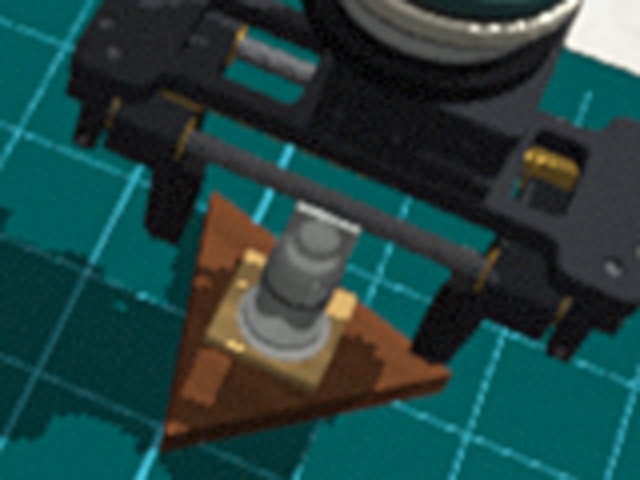

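Request:
drive_tool(
  moves=[
    [[0,0,0],[0.02,-0.02,0.08],-1],
    [[0,0,0],[0,0,0.04],-1],
    [[0,0,0],[0,0,0],-1],
    [[0,0,0],[0,0,0],1],
    [[0,0,0],[0,0,0],1],
    [[0,0,0],[0,0,0],1],
    [[0,0,0],[0,0,0],1],
    [[0,0,0],[0,0,0],1],
    [[0,0,0],[0,0,0],1],
  ],
)

```text
time_s: 20.38
ee_pos: [0.4813, 0.2237, 0.0297]
ee_rot: [1.0, -0.019, -0.0, 0.0]
wrist_force: [0.2, 0.1, 0.2]
width: 0.34
grip_force: 0.0
```

Request:
drive_tool(
  moves=[
    [[0,0,0],[0,0,0],1],
    [[0,0,0],[0,0,0],1],
    [[0,0,0],[0,0,0],1],
    [[0,0,0],[0,0,0],1],
  ],
)

```text
time_s: 20.88
ee_pos: [0.4814, 0.2237, 0.0297]
ee_rot: [1.0, -0.019, 0.0, 0.0]
wrist_force: [-0.0, -0.7, 0.5]
width: 0.283
grip_force: 25.0
```

Request:
drive_tool(
  moves=[
    [[0,0,0],[0,0,-0.1],1],
    [[0,0,0],[0,0,-0.25],1],
    [[0,0,0],[0,0,-0.4],1],
    [[0,0,0],[0,0,-0.4],1],
    [[0,0,0],[0,0,-0.4],1],
    [[0,0,0],[0,0,-0.3],1],
    [[0,0,0],[0,0,-0.15],1],
    [[0,0,0],[0,0,0],1],
  ],
)

```text
time_s: 21.88
ee_pos: [0.4816, 0.2239, 0.1303]
ee_rot: [1.0, -0.019, 0.0, -0.0]
wrist_force: [0.4, 0.5, -1.0]
width: 0.284
grip_force: 25.0
```

Run:
```python
from plan import *
goto(.634,-.1313,.13,-21)
```

```text
t 21.88 pos [0.4816 0.2239 0.1303] yaw -2.2 tilt 0.06 q6 2.0 w 0.284
 turn [-0.   -0.01  2.35] shift now-axes [3.31 6.98 0.01] end-axes [5.39 5.54 0.01] F [ 0.4  0.5 -1. ]
```

Request:
drive_tool(
  moves=[
    [[0,0,0.6],[0,0,0],1],
    [[0,0,0.9],[0,0,0],1],
    [[0,0,0.6],[0,0,0],1],
    [[0,0,0.25],[0.2,0.21,0],1],
    [[0,0,0],[0.4,0.41,0],1],
    [[0,0,0],[0.55,0.57,0],1],
    [[0,0,0],[0.55,0.57,0],1],
    [[0,0,0],[0.55,0.57,0],1],
    [[0,0,0],[0.55,0.57,0],1],
    [[0,0,0],[0.55,0.57,0],1],
    [[0,0,0],[0.55,0.57,0],1],
    [[0,0,0],[0.55,0.56,0],1],
  ],
)

```text
time_s: 23.38
ee_pos: [0.6071, -0.0727, 0.1289]
ee_rot: [0.983, -0.182, -0.001, 0.0]
wrist_force: [1.2, 0.8, -2.1]
width: 0.284
grip_force: 25.0
```

Request:
drive_tool(
  moves=[
    [[0,0,0],[0.45,0.45,0],1],
    [[0,0,0],[0.3,0.3,0],1],
    [[0,0,0],[0.16,0.16,0],1],
    [[0,0,0],[0,0,0],1],
    [[0,0,0],[0,0,0],1],
  ],
)

```text
time_s: 24.0
ee_pos: [0.633, -0.1283, 0.1295]
ee_rot: [0.983, -0.182, -0.0, -0.0]
wrist_force: [-0.3, 0.7, -1.3]
width: 0.284
grip_force: 25.0
```

Run:
```python
from plan import *
goto(.634,-.1313,.0305,-21)
```

```text
t 24.0 pos [ 0.633  -0.1283  0.1295] yaw -20.9 tilt 0.05 q6 1.7 w 0.284
 turn [-0.    0.01  0.01] shift now-axes [0.04 0.05 1.98] end-axes [0.04 0.05 1.98] F [-0.3  0.7 -1.3]
```

Request:
drive_tool(
  moves=[
    [[0,0,0],[0.04,0.05,0.2],1],
    [[0,0,0],[0,0,0.45],1],
    [[0,0,0],[0,0,0.5],1],
    [[0,0,0],[0,0,0.4],1],
    [[0,0,0],[0,0,0.2],1],
    [[0,0,0],[0,0,0.1],1],
    [[0,0,0],[0,0,0.07],1],
    [[0,0,0],[0,0,0.04],1],
    [[0,0,0],[0,0,0],1],
    [[0,0,0],[0,0,0],1],
  ],
)

```text
time_s: 25.25
ee_pos: [0.6347, -0.1324, 0.0322]
ee_rot: [0.983, -0.182, 0.0, 0.0]
wrist_force: [0.8, 0.2, -1.5]
width: 0.284
grip_force: 25.0
```

Request:
drive_tool(
  moves=[
    [[0,0,0],[0,0,0],-1],
    [[0,0,0],[0,0,0],-1],
    [[0,0,0],[0,0,0],-1],
    [[0,0,0],[0,0,0],-1],
    [[0,0,0],[0,0,0],-1],
    [[0,0,0],[0,0,-0.3],-1],
    [[0,0,0],[0,0,-0.5],-1],
    [[0,0,0],[0,0,-0.6],-1],
    [[0,0,0],[0,0,-0.4],-1],
    [[0,0,0],[0,0,-0.2],-1],
    [[0,0,0],[0,0,0],-1],
  ],
)

```text
time_s: 26.62
ee_pos: [0.6348, -0.1324, 0.1325]
ee_rot: [0.983, -0.182, 0.001, 0.0]
wrist_force: [-0.3, -0.2, -0.4]
width: 0.997
grip_force: 0.0
```

Run:
```python
from wv import *
p,_,_=look('w5','figure_square',(.634,-.131),[-21])
goto(.4832,-.226,.13,-23.6)
```

```text
figure_square [ 0.6359 -0.1328] -20.3 0.023
t 26.68 pos [ 0.6341 -0.1322  0.1314] yaw -21.0 tilt 0.03 q6 1.69 w 0.997
 turn [0.   0.   0.33] shift now-axes [-2.15  2.83  0.03] end-axes [-2.02  2.93  0.03] F [-0.1  0.3 -0.8]
```

Request:
drive_tool(
  moves=[
    [[0,0,0.33],[-0.15,0.22,0],-1],
    [[0,0,0],[-0.4,0.58,0],-1],
    [[0,0,0],[-0.5,0.73,0],-1],
    [[0,0,0],[-0.45,0.65,0],-1],
    [[0,0,0],[-0.32,0.46,0],-1],
    [[0,0,0],[-0.15,0.22,0],-1],
    [[0,0,0],[-0.05,0.07,0],-1],
    [[0,0,0],[0,0,0],-1],
    [[0,0,0],[0,0,0],-1],
  ],
)

```text
time_s: 27.8
ee_pos: [0.4843, -0.2263, 0.1317]
ee_rot: [0.979, -0.204, 0.0, -0.0]
wrist_force: [-0.4, 0.7, 0.3]
width: 0.997
grip_force: 0.0
```

Run:
```python
from wv import *
p,_,_=look('w6','figure_triangle',(.483,-.226),[-23.6])
goto(.483*.5+p[0]/2,-.113+p[1]/2,.0297,-23.8)
```

```text
figure_triangle [ 0.4842 -0.2262] -23.9 0.019
t 27.85 pos [ 0.4842 -0.2262  0.1317] yaw -23.6 tilt 0.01 q6 1.5 w 0.998
 turn [-0.   -0.    0.03] shift now-axes [-0.01  0.    2.04] end-axes [-0.01  0.    2.04] F [ 0.2  0.2 -0.7]
```

View pics/w6_o.png

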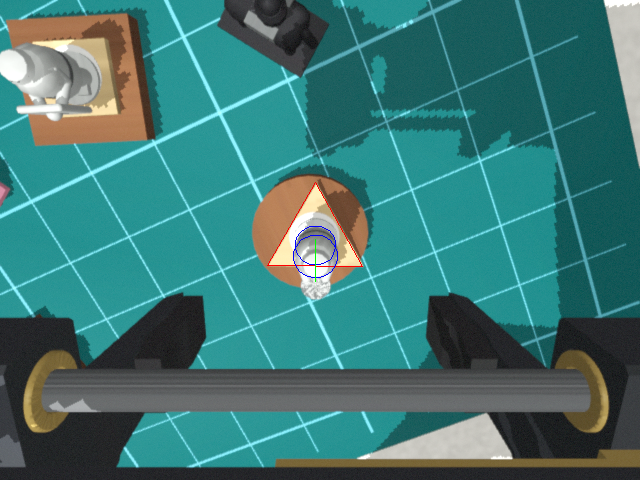

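Request:
drive_tool(
  moves=[
    [[0,0,0],[0,0,0.4],-1],
    [[0,0,0],[0,0,0.5],-1],
    [[0,0,0],[0,0,0.5],-1],
    [[0,0,0],[0,0,0.4],-1],
    [[0,0,0],[0,0,0.24],-1],
    [[0,0,0],[0,0,0],-1],
    [[0,0,0],[0,0,0],1],
    [[0,0,0],[0,0,0],1],
    [[0,0,0],[0,0,0],1],
    [[0,0,0],[0,0,0],1],
    [[0,0,0],[0,0,0],1],
    [[0,0,0],[0,0,0],1],
  ],
)

```text
time_s: 29.35
ee_pos: [0.4835, -0.2266, 0.0297]
ee_rot: [0.979, -0.205, 0.0, 0.0]
wrist_force: [-0.2, -0.8, 0.5]
width: 0.344
grip_force: 0.0
```

Request:
drive_tool(
  moves=[
    [[0,0,0],[0,0,0],1],
    [[0,0,0],[0,0,0],1],
    [[0,0,0],[0,0,0],1],
    [[0,0,0],[0,0,0],1],
  ],
)

```text
time_s: 29.85
ee_pos: [0.4835, -0.2266, 0.0297]
ee_rot: [0.979, -0.205, -0.0, -0.0]
wrist_force: [0.1, 0.3, 1.2]
width: 0.287
grip_force: 25.0
```

Request:
drive_tool(
  moves=[
    [[0,0,0],[0,0,-0.1],1],
    [[0,0,0],[0,0,-0.25],1],
    [[0,0,0],[0,0,-0.4],1],
    [[0,0,0],[0,0,-0.4],1],
    [[0,0,0],[0,0,-0.4],1],
    [[0,0,0],[0,0,-0.3],1],
    [[0,0,0],[0,0,-0.15],1],
    [[0,0,0],[0,0,0],1],
  ],
)

```text
time_s: 30.85
ee_pos: [0.4838, -0.2267, 0.1302]
ee_rot: [0.979, -0.205, 0.001, 0.0]
wrist_force: [-0.1, 0.1, -0.9]
width: 0.285
grip_force: 25.0
```

Run:
```python
from plan import *
goto(.4838,.2235,.13,-19)
```

```text
t 30.85 pos [ 0.4838 -0.2267  0.1302] yaw -23.6 tilt 0.06 q6 1.5 w 0.285
 turn [ 0.   -0.01 -0.58] shift now-axes [-3.61 -8.25  0.  ] end-axes [-2.93 -8.51  0.  ] F [-0.1  0.1 -0.9]
```

Request:
drive_tool(
  moves=[
    [[0,0,-0.3],[0,0,0],1],
    [[0,0,-0.28],[-0.07,-0.2,0],1],
    [[0,0,0],[-0.16,-0.45,0],1],
    [[0,0,0],[-0.24,-0.7,0],1],
    [[0,0,0],[-0.24,-0.7,0],1],
    [[0,0,0],[-0.24,-0.7,0],1],
    [[0,0,0],[-0.24,-0.7,0],1],
    [[0,0,0],[-0.24,-0.7,0],1],
    [[0,0,0],[-0.24,-0.7,0],1],
    [[0,0,0],[-0.24,-0.7,0],1],
    [[0,0,0],[-0.24,-0.7,0],1],
    [[0,0,0],[-0.24,-0.7,0],1],
  ],
)

```text
time_s: 32.35
ee_pos: [0.4829, 0.1425, 0.129]
ee_rot: [0.986, -0.164, -0.001, 0.0]
wrist_force: [0.1, -0.9, -0.4]
width: 0.286
grip_force: 25.0
```

Request:
drive_tool(
  moves=[
    [[0,0,0],[-0.21,-0.6,0],1],
    [[0,0,0],[-0.16,-0.45,0],1],
    [[0,0,0],[-0.1,-0.3,0],1],
    [[0,0,0],[-0.05,-0.15,0],1],
    [[0,0,0],[-0.02,-0.06,0],1],
    [[0,0,0],[0,0,0],1],
    [[0,0,0],[0,0,0],1],
  ],
)

```text
time_s: 33.22
ee_pos: [0.4838, 0.2228, 0.1297]
ee_rot: [0.986, -0.165, -0.0, 0.0]
wrist_force: [0.1, -0.1, -0.5]
width: 0.282
grip_force: 25.0
```

Run:
```python
from plan import *
goto(.4838,.2235,.0303,-19)
```

```text
t 33.23 pos [0.4838 0.2228 0.1297] yaw -19.0 tilt 0.01 q6 2.29 w 0.282
 turn [ 0.  0. -0.] shift now-axes [-0.   -0.01  1.99] end-axes [-0.   -0.01  1.99] F [ 0.1 -0.1 -0.5]
```

Request:
drive_tool(
  moves=[
    [[0,0,0],[0,-0.01,0.2],1],
    [[0,0,0],[0,0,0.45],1],
    [[0,0,0],[0,0,0.5],1],
    [[0,0,0],[0,0,0.4],1],
    [[0,0,0],[0,0,0.2],1],
    [[0,0,0],[0,0,0.1],1],
    [[0,0,0],[0,0,0.07],1],
    [[0,0,0],[0,0,0.06],1],
    [[0,0,0],[0,0,0],1],
    [[0,0,0],[0,0,0],1],
    [[0,0,0],[0,0,0],1],
  ],
)

```text
time_s: 34.6
ee_pos: [0.4841, 0.224, 0.031]
ee_rot: [0.986, -0.165, 0.0, -0.0]
wrist_force: [0.5, -0.2, 0.0]
width: 0.285
grip_force: 25.0
```

Request:
drive_tool(
  moves=[
    [[0,0,0],[0,0,0],-1],
    [[0,0,0],[0,0,0],-1],
    [[0,0,0],[0,0,0],-1],
    [[0,0,0],[0,0,0],-1],
    [[0,0,0],[0,0,0],-1],
    [[0,0,0],[0,0,-0.3],-1],
    [[0,0,0],[0,0,-0.5],-1],
    [[0,0,0],[0,0,-0.6],-1],
    [[0,0,0],[0,0,-0.4],-1],
    [[0,0,0],[0,0,-0.2],-1],
    [[0,0,0],[0,0,0],-1],
  ],
)

```text
time_s: 35.98
ee_pos: [0.4845, 0.2242, 0.1319]
ee_rot: [0.986, -0.165, 0.001, -0.001]
wrist_force: [-0.8, 0.1, -0.1]
width: 0.999
grip_force: 0.0
```

Run:
```python
from wv import *
p,_,_=look('w7','figure_triangle',(.4838,.2235),[-19])
goto(.4575,.019,.13,0)
```

```text
figure_triangle [0.4848 0.2236] -19.2 0.022
t 36.02 pos [0.4838 0.2239 0.1308] yaw -19.0 tilt 0.02 q6 2.29 w 0.999
 turn [-0.   -0.   -2.37] shift now-axes [0.83 4.05 0.02] end-axes [-0.53  4.1   0.02] F [-0.2 -0.1  0.2]
```

Triangle done. Next the round one.

Request:
drive_tool(
  moves=[
    [[0,0,-0.8],[0,0,0],-1],
    [[0,0,-0.9],[0,0,0],-1],
    [[0,0,-0.67],[-0.03,0.2,0],-1],
    [[0,0,0],[-0.06,0.5,0],-1],
    [[0,0,0],[-0.1,0.75,0],-1],
    [[0,0,0],[-0.1,0.75,0],-1],
    [[0,0,0],[-0.1,0.75,0],-1],
    [[0,0,0],[-0.08,0.6,0],-1],
    [[0,0,0],[-0.04,0.35,0],-1],
    [[0,0,0],[-0.02,0.2,0],-1],
    [[0,0,0],[0,0,0],-1],
    [[0,0,0],[0,0,0],-1],
  ],
)

```text
time_s: 37.52
ee_pos: [0.4564, 0.0196, 0.1304]
ee_rot: [1.0, 0.0, -0.0, -0.0]
wrist_force: [0.0, -0.6, -0.2]
width: 0.999
grip_force: 0.0
```

Run:
```python
from wv import *
p,_,_=look('w8','figure_round',(.457,.019),[0])
goto(p[0],p[1],.0297,0)
```

```text
figure_round [0.4583 0.0187] 5.6 0.018
t 37.58 pos [0.4564 0.0197 0.1305] yaw 0.0 tilt 0.02 q6 1.56 w 1.002
 turn [-0.  0.  0.] shift now-axes [0.04 0.02 2.02] end-axes [0.04 0.02 2.02] F [-0.1 -0.3  0.5]
```

View pics/w8_o.png

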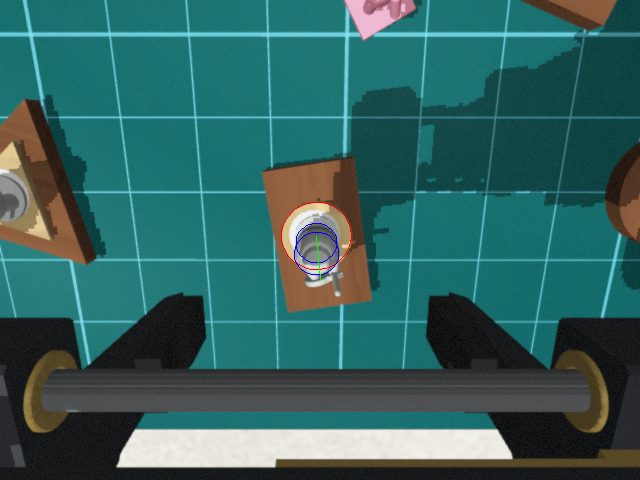

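Request:
drive_tool(
  moves=[
    [[0,0,-0.75],[0.02,0.01,0.4],-1],
    [[0,0,0],[0.01,0.01,0.5],-1],
    [[0,0,0],[0,0,0.5],-1],
    [[0,0,0],[0,0,0.4],-1],
    [[0,0,0],[0,0,0.22],-1],
    [[0,0,0],[0,0,0],-1],
    [[0,0,0],[0,0,0],1],
    [[0,0,0],[0,0,0],1],
    [[0,0,0],[0,0,0],1],
    [[0,0,0],[0,0,0],1],
    [[0,0,0],[0,0,0],1],
    [[0,0,0],[0,0,0],1],
  ],
)

```text
time_s: 39.08
ee_pos: [0.458, 0.0181, 0.0297]
ee_rot: [0.999, 0.052, 0.0, 0.0]
wrist_force: [0.4, -0.1, 0.1]
width: 0.341
grip_force: 0.0
```

Request:
drive_tool(
  moves=[
    [[0,0,0],[0,0,0],1],
    [[0,0,0],[0,0,0],1],
    [[0,0,0],[0,0,0],1],
    [[0,0,0],[0,0,0],1],
  ],
)

```text
time_s: 39.58
ee_pos: [0.4579, 0.0182, 0.0297]
ee_rot: [0.999, 0.052, -0.0, -0.0]
wrist_force: [0.6, 0.2, 1.0]
width: 0.286
grip_force: 25.0
```

Request:
drive_tool(
  moves=[
    [[0,0,0],[0,0,-0.1],1],
    [[0,0,0],[0,0,-0.25],1],
    [[0,0,0],[0,0,-0.4],1],
    [[0,0,0],[0,0,-0.4],1],
    [[0,0,0],[0,0,-0.4],1],
    [[0,0,0],[0,0,-0.3],1],
    [[0,0,0],[0,0,-0.15],1],
    [[0,0,0],[0,0,0],1],
  ],
)

```text
time_s: 40.58
ee_pos: [0.4583, 0.0181, 0.1302]
ee_rot: [0.999, 0.052, 0.001, 0.0]
wrist_force: [-1.1, -0.0, -2.5]
width: 0.289
grip_force: 25.0
```

Run:
```python
from plan import *
goto(.4868,-.2237,.13,6)
```

```text
t 40.58 pos [0.4583 0.0181 0.1302] yaw 6.0 tilt 0.06 q6 1.45 w 0.289
 turn [ 0.   -0.01 -0.  ] shift now-axes [0.06 4.87 0.  ] end-axes [0.06 4.87 0.  ] F [-1.1 -0.  -2.5]
```

Request:
drive_tool(
  moves=[
    [[0,0,0],[0,0.2,0],1],
    [[0,0,0],[0.01,0.4,0],1],
    [[0,0,0],[0.01,0.6,0],1],
    [[0,0,0],[0.01,0.6,0],1],
    [[0,0,0],[0.01,0.6,0],1],
    [[0,0,0],[0.01,0.6,0],1],
    [[0,0,0],[0.01,0.6,0],1],
    [[0,0,0],[0,0.6,0],1],
    [[0,0,0],[0,0.4,0],1],
    [[0,0,0],[0,0.2,0],1],
    [[0,0,0],[0,0.07,0],1],
    [[0,0,0],[0,0,0],1],
  ],
)

```text
time_s: 42.08
ee_pos: [0.4862, -0.2233, 0.1295]
ee_rot: [0.999, 0.052, -0.0, -0.0]
wrist_force: [-0.3, -0.2, -1.8]
width: 0.286
grip_force: 25.0
```

Run:
```python
from plan import *
goto(.4868,-.2237,.0303,6)
```

```text
t 42.08 pos [ 0.4862 -0.2233  0.1295] yaw 6.0 tilt 0.04 q6 0.99 w 0.286
 turn [-0.  0. -0.] shift now-axes [0.01 0.01 1.98] end-axes [0.01 0.01 1.98] F [-0.3 -0.2 -1.8]
```

Request:
drive_tool(
  moves=[
    [[0,0,0],[0,0,0.2],1],
    [[0,0,0],[0,0,0.45],1],
    [[0,0,0],[0,0,0.5],1],
    [[0,0,0],[0,0,0.4],1],
    [[0,0,0],[0,0,0.2],1],
    [[0,0,0],[0,0,0.1],1],
    [[0,0,0],[0,0,0.07],1],
    [[0,0,0],[0,0,0.05],1],
    [[0,0,0],[0,0,0],1],
    [[0,0,0],[0,0,0],1],
    [[0,0,0],[0,0,0],1],
  ],
)

```text
time_s: 43.45
ee_pos: [0.4866, -0.2239, 0.0315]
ee_rot: [0.999, 0.052, 0.0, 0.0]
wrist_force: [0.5, 1.0, -1.3]
width: 0.286
grip_force: 25.0
```

Request:
drive_tool(
  moves=[
    [[0,0,0],[0,0,0],-1],
    [[0,0,0],[0,0,0],-1],
    [[0,0,0],[0,0,0],-1],
    [[0,0,0],[0,0,0],-1],
    [[0,0,0],[0,0,0],-1],
    [[0,0,0],[0,0,-0.3],-1],
    [[0,0,0],[0,0,-0.5],-1],
    [[0,0,0],[0,0,-0.6],-1],
    [[0,0,0],[0,0,-0.4],-1],
    [[0,0,0],[0,0,-0.2],-1],
    [[0,0,0],[0,0,0],-1],
  ],
)

```text
time_s: 44.82
ee_pos: [0.487, -0.224, 0.1324]
ee_rot: [0.999, 0.052, 0.001, 0.001]
wrist_force: [0.0, -0.4, -1.3]
width: 1.002
grip_force: 0.0
```

Run:
```python
from wv import *
p,_,_=look('w9','figure_round',(.4868,-.2237),[0])
goto(.6525,.1065,.13,-18.2)
```

```text
figure_round [ 0.487  -0.2243] 7.4 0.021
t 44.88 pos [ 0.4863 -0.2237  0.1313] yaw 6.0 tilt 0.02 q6 0.99 w 1.0
 turn [ 0.   -0.    3.02] shift now-axes [ 3.99 -6.22  0.03] end-axes [ 1.09 -7.31  0.03] F [ 0.3 -0.6  0.3]
```

Request:
drive_tool(
  moves=[
    [[0,0,0.8],[0,0,0],-1],
    [[0,0,0.9],[0,0,0],-1],
    [[0,0,0.9],[0,0,0],-1],
    [[0,0,0.42],[0.05,-0.3,0],-1],
    [[0,0,0],[0.1,-0.7,0],-1],
    [[0,0,0],[0.14,-0.9,0],-1],
    [[0,0,0],[0.14,-0.9,0],-1],
    [[0,0,0],[0.14,-0.9,0],-1],
    [[0,0,0],[0.14,-0.9,0],-1],
    [[0,0,0],[0.14,-0.9,0],-1],
    [[0,0,0],[0.12,-0.8,0],-1],
    [[0,0,0],[0.09,-0.6,0],-1],
  ],
)

```text
time_s: 46.38
ee_pos: [0.6431, 0.0896, 0.1294]
ee_rot: [0.988, -0.157, -0.001, 0.0]
wrist_force: [0.2, 0.5, 0.2]
width: 1.004
grip_force: 0.0
```

Request:
drive_tool(
  moves=[
    [[0,0,0],[0.03,-0.3,0],-1],
    [[0,0,0],[0,-0.11,0],-1],
    [[0,0,0],[0,0,0],-1],
    [[0,0,0],[0,0,0],-1],
  ],
)

```text
time_s: 46.88
ee_pos: [0.6509, 0.1059, 0.1311]
ee_rot: [0.987, -0.158, -0.0, 0.0]
wrist_force: [-0.6, 0.8, 0.6]
width: 1.001
grip_force: 0.0
```

Run:
```python
from wv import *
p,_,_=look('w10','figure_oblong',(.6525,.1065),[-18.2])
goto(p[0],p[1],.0297,np.degrees(p[2]))
```

```text
figure_oblong [0.653  0.1062] -17.9 0.0
t 46.92 pos [0.651  0.1059 0.1312] yaw -18.2 tilt 0.02 q6 2.01 w 0.996
 turn [ 0.    0.   -0.04] shift now-axes [ 0.04 -0.02  2.03] end-axes [ 0.04 -0.02  2.03] F [-0.   0.6  0. ]
```

View pics/w10_o.png

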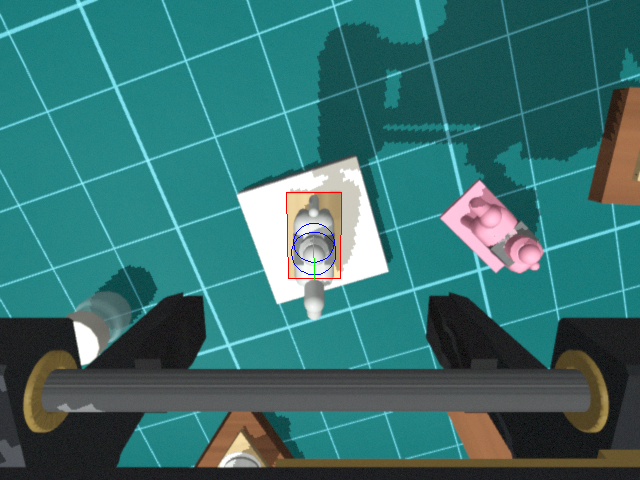

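Request:
drive_tool(
  moves=[
    [[0,0,0],[0.04,-0.02,0.4],-1],
    [[0,0,0],[0,0,0.5],-1],
    [[0,0,0],[0,0,0.5],-1],
    [[0,0,0],[0,0,0.4],-1],
    [[0,0,0],[0,0,0.23],-1],
    [[0,0,0],[0,0,0],-1],
    [[0,0,0],[0,0,0],1],
    [[0,0,0],[0,0,0],1],
    [[0,0,0],[0,0,0],1],
    [[0,0,0],[0,0,0],1],
    [[0,0,0],[0,0,0],1],
    [[0,0,0],[0,0,0],1],
  ],
)

```text
time_s: 48.42
ee_pos: [0.6535, 0.1073, 0.0297]
ee_rot: [0.987, -0.158, 0.0, 0.0]
wrist_force: [-1.4, 0.3, -0.3]
width: 0.342
grip_force: 0.0
```

Request:
drive_tool(
  moves=[
    [[0,0,0],[0,0,0],1],
    [[0,0,0],[0,0,0],1],
    [[0,0,0],[0,0,0],1],
    [[0,0,0],[0,0,0],1],
  ],
)

```text
time_s: 48.92
ee_pos: [0.6535, 0.1072, 0.0297]
ee_rot: [0.987, -0.158, -0.0, 0.0]
wrist_force: [0.1, -0.0, 1.1]
width: 0.266
grip_force: 25.0
```

Request:
drive_tool(
  moves=[
    [[0,0,0],[0,0,-0.1],1],
    [[0,0,0],[0,0,-0.25],1],
    [[0,0,0],[0,0,-0.4],1],
    [[0,0,0],[0,0,-0.4],1],
    [[0,0,0],[0,0,-0.4],1],
    [[0,0,0],[0,0,-0.3],1],
    [[0,0,0],[0,0,-0.15],1],
    [[0,0,0],[0,0,0],1],
  ],
)

```text
time_s: 49.92
ee_pos: [0.6538, 0.1073, 0.1304]
ee_rot: [0.987, -0.158, 0.0, -0.0]
wrist_force: [1.0, 0.3, -1.8]
width: 0.273
grip_force: 25.0
```

Run:
```python
from plan import *
goto(.4542,.0174,.13,8.5)
```

```text
t 49.92 pos [0.6538 0.1073 0.1304] yaw -18.2 tilt 0.06 q6 2.01 w 0.273
 turn [-0.   -0.01 -3.33] shift now-axes [-3.23  2.95  0.  ] end-axes [-4.21  1.19  0.01] F [ 1.   0.3 -1.8]
```

Request:
drive_tool(
  moves=[
    [[0,0,-0.6],[0,0,0],1],
    [[0,0,-0.9],[0,0,0],1],
    [[0,0,-0.9],[0,0,0],1],
    [[0,0,-0.6],[0,0,0],1],
    [[0,0,-0.33],[-0.2,0.06,0],1],
    [[0,0,0],[-0.4,0.11,0],1],
    [[0,0,0],[-0.6,0.17,0],1],
    [[0,0,0],[-0.6,0.17,0],1],
    [[0,0,0],[-0.6,0.17,0],1],
    [[0,0,0],[-0.6,0.17,0],1],
    [[0,0,0],[-0.5,0.14,0],1],
    [[0,0,0],[-0.4,0.11,0],1],
  ],
)

```text
time_s: 51.42
ee_pos: [0.4666, 0.0242, 0.1285]
ee_rot: [0.997, 0.074, -0.001, -0.0]
wrist_force: [-0.1, 0.8, -0.6]
width: 0.271
grip_force: 25.0
```

Request:
drive_tool(
  moves=[
    [[0,0,0],[-0.2,0.06,0],1],
    [[0,0,0],[-0.1,0.03,0],1],
    [[0,0,0],[0,0,0],1],
    [[0,0,0],[0,0,0],1],
  ],
)

```text
time_s: 51.92
ee_pos: [0.4551, 0.0181, 0.1298]
ee_rot: [0.997, 0.074, 0.0, -0.0]
wrist_force: [0.7, -0.5, -0.7]
width: 0.267
grip_force: 25.0
```

Run:
```python
from plan import *
goto(.4542,.0174,.0303,8.5)
```

```text
t 51.92 pos [0.4551 0.0181 0.1298] yaw 8.5 tilt 0.03 q6 1.41 w 0.267
 turn [-0. -0. -0.] shift now-axes [-0.02  0.01  1.99] end-axes [-0.02  0.01  1.99] F [ 0.7 -0.5 -0.7]
```

Request:
drive_tool(
  moves=[
    [[0,0,0],[-0.02,0.01,0.2],1],
    [[0,0,0],[0,0,0.45],1],
    [[0,0,0],[0,0,0.5],1],
    [[0,0,0],[0,0,0.4],1],
    [[0,0,0],[0,0,0.2],1],
    [[0,0,0],[0,0,0.1],1],
    [[0,0,0],[0,0,0.07],1],
    [[0,0,0],[0,0,0.05],1],
    [[0,0,0],[0,0,0],1],
    [[0,0,0],[0,0,0],1],
    [[0,0,0],[0,0,0],1],
  ],
)

```text
time_s: 53.3
ee_pos: [0.4537, 0.0173, 0.0315]
ee_rot: [0.997, 0.074, 0.0, 0.0]
wrist_force: [-0.3, -0.3, -1.1]
width: 0.269
grip_force: 25.0
```

Request:
drive_tool(
  moves=[
    [[0,0,0],[0,0,0],-1],
    [[0,0,0],[0,0,0],-1],
    [[0,0,0],[0,0,0],-1],
    [[0,0,0],[0,0,0],-1],
    [[0,0,0],[0,0,0],-1],
    [[0,0,0],[0,0,-0.3],-1],
    [[0,0,0],[0,0,-0.5],-1],
    [[0,0,0],[0,0,-0.6],-1],
    [[0,0,0],[0,0,-0.6],-1],
    [[0,0,0],[0,0,-0.4],-1],
    [[0,0,0],[0,0,-0.2],-1],
    [[0,0,0],[0,0,0],-1],
  ],
)

```text
time_s: 54.8
ee_pos: [0.4541, 0.0173, 0.1622]
ee_rot: [0.997, 0.074, 0.001, 0.0]
wrist_force: [0.2, -0.0, -0.4]
width: 0.999
grip_force: 0.0
```

Run:
```python
from wv import *
look('w11','figure_oblong',(.4542,.0174),[8.5])
im=save('scene','s9.png'); M=masks(im)
for k,x,y in (('square',(.634,-.131),-21),('triangle',(.4838,.2235),-19),('round',(.4868,-.2237),0),('oblong',(.4542,.0174),8.5)):
    p,f=fit(k,False,x,[('scene',M,None)],.015,[y]); print(k,p[:2].round(4),'target',x,np.degrees(p[2]).round(1),y,round(f,3))
print(env.read_state()['time_s'])
```

```text
figure_oblong [0.4536 0.0166] 8.5 0.022
square [ 0.635 -0.132] target (0.634, -0.131) -20.1 -21 0.018
triangle [0.4833 0.2244] target (0.4838, 0.2235) -19.1 -19 0.011
round [ 0.4861 -0.2233] target (0.4868, -0.2237) 5.7 0 0.014
oblong [0.452  0.0177] target (0.4542, 0.0174) 8.0 8.5 0.017
54.9
```

View pics/s9.png

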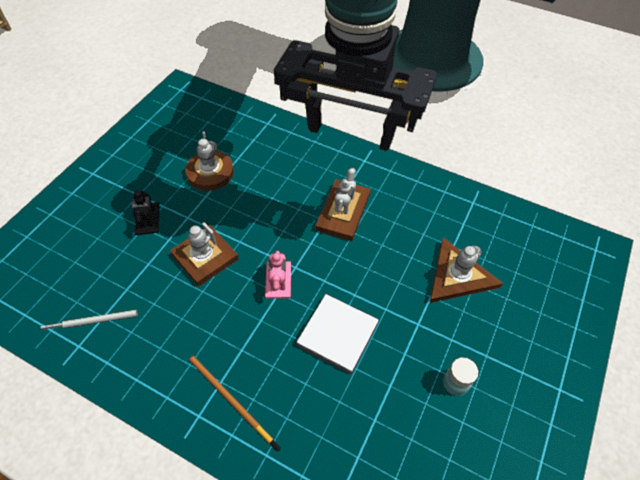

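All four figures stand upright and centred on their matching plinths. The round one is at about (207,160), the square at (203,245), the oblong at (345,200) and the triangle at (465,265). The block is empty at (337,333), and the jar at (460,376) has not moved.

```bash
python3 -c "
from bench import env
print(env.hand_in())"
```

```text
the job is handed in; nothing more can be done
None
```

The job is handed in after about 55 s of the 131 s allowed: all four figures stand upright on their matching plinths, each within about 2 mm of the middle by the cameras, and the jar was not touched.

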